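Free the stuck slide carriage, run it home and hang the scanner's light shield

ROBOT

A 6-joint arm with a two-finger parallel gripper is mounted at the origin on the work surface. World frame = base frame: x ahead of the robot, y to its left, z up, the work surface at z = 0. Lengths are in m, angles in rad, forces in N, time in s.
With the tool pointing down it reaches from about 0.4 to 0.825 m from the base axis. Payload 7 kg.
Tool frame: the origin (TCP) lies at the very end of the fingers, on their centre line; the grasp point (between the pads) lies 19 mm behind it; y points along the fingers, x is the direction in which the jaws open and shut, and the axes are right-handed (so a half turn about y gives the same grasp; the last joint's range is limited). The gripper opens to 88 mm and grips with 3 to 60 N. Pads are 19 mm wide; open, the fingers measure 130 mm over their backs; the gripper's body (78 mm by 193 mm) begins 47 mm behind the grasp point.
Start: joints at [1.512, 0.359, 0.012, 0, -1.224, -0.288], TCP at [0.229, 0.635, 0.227] pointing down, gripper open.
Joint ranges: [-3.07, 3.07], [-1.43, 2.12], [-1.02, 1.25], [-3.03, 1.67], [-3.05, -0], [-3.03, 3.03]. Speed limits (rad/s): [2.39, 2.39, 3.01, 3.14, 3.14, 3.14].

INTERFACE

Orientations are given as [roll, pitch, yaw] about the fixed x, y, z axes, in that order (R = Rz(yaw) Ry(pitch) Rx(roll)).
In Python, from station import arm gives the robot as it stands.
- The arm moves only by the tool move_arm, never from a script. Its arguments are lists of equal length, an entry for each row: "jaw": the closure, from 0 (fully open) to 1 (shut); "offset": the shift along the tool's x, y, z in m, a list of three; "roll": the turn about the tool's y in rad. In form: {"jaw": [jaw, ...], "offset": [[dx, dy, dz], ...], "roll": [roll, ...]}. A call has 1 to 5 rows; each row shifts and turns the commanded pose from where the row before left it, along the tool's axes as they then stand; what a row does not reach is not made up. A row lasts 1/8 s, in which the tool goes at most 62.5 mm and 10.7 degrees, less where a joint would pass 70% of its speed; a pose out of reach is approached as far as the arm can. A call is refused whole if a number of a shift passes 0.0625 or a number of a turn 0.188, either way. A call with a gripper value outside its range is refused whole. The fingers move at their own pace and stop on an object; "grip_force" is the grip in N (left out, the last holds). Time passes only in rows, so rows that do not move let the fingers close. It gives the time, the measured TCP pose, the force and the opening at its end, in the units of the state.
- arm.get_state(): the state, without advancing time (a new reading comes with each control period).
- arm.grab_frame(name): name is "scene" or "top"; returns a dict with "pixels" (480x640x3 uint8, blue, green, red), "fovy" (degrees; the focal length in pixels is half the picture's height over the tangent of half this angle, whatever the lens; pixels are square), "cx", "cy" (the principal point, pixels), "position" and "attitude" of the camera in the world. Camera axes: x right, y down, z forward; pixel columns grow to the right and rows downward; lengths in m; the calibration is good to about 2 mm. A picture is of the moment at which its call begins. There is no depth.
- arm.job_done(): hands the job in, once; it reports no verdict.
Trained networks look in a picture, given as the dict that the camera call returned (one of the last four; its "shot" number tells which), for a name from the list of things; names that differ only in an ending like _2 or _b are one class to them, and where a whole thing is asked for, a point or a joint stands for the part that bears it (a point fixed in the world has none). Each returns a list of dicts, best first, with "p" (0 to 1); they miss things now and then, are a little off and sometimes report something else, mostly with a low value. They report only what shows in the picture. A call takes as long as a camera call. They do not tell look-alikes from the thing itself.
- arm.recognise(picture, thing): "position" ([x, y, z] in m, in world coordinates, good to about 4 mm: the middle of the surface that is visible of it).
- arm.landmark_of(picture, thing): "position" ([x, y, z] in m, in world coordinates, good to about 4 mm: a listed point, or the origin of a listed thing).
The state is a dict: "t": time; "q": joint angles; "qd": joint speeds; "joint_efforts": joint torques, N m; "eef_pos": TCP position; "ee_rot": TCP orientation; "force": force on the tool from outside, world axes, zero at the start; "moment": the same for the moment, N m; "width": finger opening in m.
Only numpy, scipy, OpenCV 4.12 (cv2) and the standard library are available. Lean on these libraries where they do the work, as an engineer would, in place of code of your own. Each camera call takes 0.05 s, during which the arm holds its last target.

TASK

The slide carriage of the scanner has stuck on its rail: push it by its orange tab towards the white hood until it breaks free, then run it gently on until it rests against the end stop hidden inside the hood. Then take the blue light shield out of its stand, hang it by its keyhole on the brass-headed screw above the hood's mouth, slid fully down into the narrow slot, and let go. Leave the bottles and other things on the bench where they are.

Things in the scene. Friction and masses are not known exactly. Their poses are not given: they have to be found in the camera images.
- base: fixed steel base plate with the straight rail, lying on the bench, top 12 mm high; origin on the bench, x axis = direction of the carriage's travel, into the hood; rail part 70 wide (x from -190), a 150 mm wide grey part under the hood (x from 30 to 220)
- carriage (a joint): carriage's place along the rail in m, 0 at the outer end, growing towards the hood; starts between 0 and 0.006. After up to 12 mm of play it is stuck and yields only to a push of about 12 to 18 N for the next 20 to 35 mm, breaks free before 0.055 and then slides with about 1 to 2 N and stays where it is left. The end stop is met somewhere between 0.12 and 0.175
- push_tab (a point): middle of the outer face (the face away from the hood) of the upright orange tab at the carriage's outer end; tab 10 thick along travel, 36 wide, its top 30 mm above this point, its foot (top of the aluminium deck, 30 mm above the bench) 35 mm below it. x axis = direction of travel. When home the tab stays outside, its two faces 57 and 67 mm before the hood's front face
- carriage_nose (a point): middle of the carriage's leading end, 23 mm above the bench, 150 mm ahead of push_tab; it meets the end stop (firm) inside the hood. A white slide cassette 56 wide, up to 80 mm above the bench, rides on the carriage and fills the mouth's front until the carriage is home; when home it is 5 mm inside
- hood: fixed white scanner hood standing on the base; origin 12 mm above the bench at the centre of the mouth's foot, in the plane 2 mm before the front face; x axis points into the hood (travel), z up. 130 wide, 130 deep, its top 140 mm above the bench (a 2 mm grey panel on it, a little behind the front); mouth 82 wide, up to 102 above the bench. The stop is 80 to 90 mm inside (x)
- screw (a point): on the horizontal screw above the mouth, 118 mm above the bench: middle of the bare shank (6 dia, 13 long) between the hood's front face and the brass head (14 dia, 5 thick, outer face 11.5 mm before this point); x axis points into the hood. The front face is 6.5 mm behind this point
- shield: loose blue plate, 8 thick (its x axis is the plate's normal, both sides alike) x 96 wide (y) x 100 high (z), 0.14 kg, origin at the middle of its lower edge; yellow grip tab 12 thick, 36 wide on top from z = 100 to 150; keyhole through it. It stands upright in the stand with a little play
- keyhole_seat (a point): place in the shield's narrow slot (9.5 wide) where the shank's centre comes to rest: 80 above the lower edge, mid thickness
- keyhole_wide (a point): centre of the keyhole's wide part (24 across), 22 below the seat, mid thickness; the slot runs straight up from it
- shield_tab (a point): good grasp height on the shield's yellow tab, 134 above the lower edge, 16 below the tab's top; grasped here and hung, this point stands 172 above the bench
- stand: fixed grey stand, 70 x 110, 38 high, for the shield: groove 10 wide, its floor 8 above the bench, so the shield must be lifted 32 mm to be clear; origin on the bench; stands to the robot's left or right
- pill_a: bystander, leave alone: white bottle with a blue label band, 52 dia x 90 tall, standing beside the rail; origin at the centre of its underside
- pill_b: bystander, leave alone: white bottle with a yellow label band, 60 dia x 115 tall, on the far side of the rail; origin at the centre of its underside
- oil: bystander, leave alone: small amber bottle, 34 dia x 70 tall, standing near the scanner's mouth; origin at the centre of its underside
- jar: bystander, leave alone: clear jar with a blue lid, 60 dia x 65 tall, near the outer end of the rail; origin at the centre of its underside
- slide_box: bystander, leave alone: flat green box, 75 x 100 x 34 high; origin at the centre of its underside
- cup: bystander, leave alone: white open cup, 76 dia x 95 tall; origin at the centre of its underside
- spatula: bystander, leave alone: spatula lying flat on the left, 180 long (its origin is along its handle line)
There are look-alikes about, which are no part of the job. Of the things like the shield, leave any that is pink; of the rest the smaller one is meant.

How it is judged:
By the outcome, as a careful person would: the job done as asked, in the order asked, and still so for the second after the job is handed in, with the robot touching nothing.
It also fails if it takes over 64 s, if anything falls off the work surface, if the arm or the gripper's body presses on something with over 40 N, if the wrist force passes 120 N, or if a joint passes its speed limit or range.

## Working session

There is one attempt and no reset: what is moved stays moved. The work goes in short steps, Python scripts to look and compute and a tool call to move; the robot and the scene stay as the last step left them, time stands still between calls to the robot, and variables do not carry over. Pictures are saved under pics/ and viewed, and the job is handed in when it is done.

Besides the shell and the picture viewer there is one more tool, called after "Call:" as name(argument=value, ...) on one line, values as JSON. move_arm: Moves the arm, as the interface text tells. Its arguments: {"type":"object","properties":{"jaw":{"type":"array","items":{"type":"number"}},"offset":{"type":"array","items":{"type":"array","items":{"type":"number"}}},"roll":{"type":"array","items":{"type":"number"}},"grip_force":{"type":"number"}},"required":["jaw","offset","roll"]}

```bash
mkdir -p pics; ls
cat > h.py <<'E'
import numpy as np,cv2
from station import arm
def K(f):
    F=240/np.tan(np.radians(f['fovy'])/2); return np.array([[F,0,f['cx']],[0,F,f['cy']],[0,0,1]])
E
python3 - <<'E'
from h import *
s=arm.get_state(); print(s)
for n in ("scene","top"):
    f=arm.grab_frame(n); cv2.imwrite(f"pics/{n}0.png",f["pixels"]); print({k:v for k,v in f.items() if k!="pixels"})
    for th in ["push_tab","carriage_nose","hood","screw","shield","keyhole_seat","keyhole_wide","shield_tab","stand","base"]:
        print(n,th,[(np.round(d["position"],4).tolist(),round(d["p"],2)) for d in arm.landmark_of(f,th)])
E
```

```text
pics
{'t': 0.0, 'q': array([ 1.51211194e+00,  3.59388754e-01,  1.10425203e-02, -3.42253943e-04,
       -1.22410196e+00, -2.88122615e-01]), 'qd': array([-0.00033026,  0.00151761, -0.0002931 ,  0.00022917, -0.00041322,
       -0.0010237 ]), 'joint_efforts': array([ 4.28449739e-04, -5.82712626e+01,  2.93059981e+01,  6.99729100e+00,
        7.09085565e-03, -1.57884360e-04]), 'eef_pos': array([0.22927732, 0.6343373 , 0.2256158 ]), 'ee_rot': array([-1.57063538e+00, -1.67520479e-03, -1.91772002e+00]), 'force': array([0.15840596, 0.11223413, 0.37389079]), 'moment': array([-0.01910634,  0.01516369,  0.04159874]), 'width': 0.08772449572827275}
{'fovy': 57.59539451659033, 'cx': 321.87469215157034, 'cy': 233.93200591323085, 'position': array([ 1.11917263, -0.38134658,  0.73674831]), 'attitude': array([-2.28061701, -0.00819817,  0.96486959]), 'shot': 1}
scene push_tab [([0.6221, -0.1955, 0.0646], 0.88)]
scene carriage_nose [([0.5883, -0.0544, 0.0249], 0.76)]
scene hood []
scene screw [([0.5801, -0.0171, 0.1166], 0.71), ([0.739, -0.2412, -0.0006], 0.46)]
scene shield [([0.2545, -0.3481, 0.0014], 0
[... 982 characters left out ...]
6), ([0.3782, -0.3465, 0.0059], 0.64), ([0.5599, -0.3838, 0.0028], 0.57), ([0.3774, -0.3459, 0.0877], 0.51)]
top keyhole_seat [([0.5545, -0.3846, 0.1059], 0.72), ([0.2536, -0.3514, 0.0803], 0.64), ([0.3766, -0.3452, 0.0864], 0.61)]
top keyhole_wide [([0.3736, -0.3449, 0.0633], 0.92), ([0.2549, -0.3438, 0.0576], 0.85), ([0.5571, -0.3851, 0.076], 0.84), ([0.6207, -0.1992, 0.064], 0.54)]
top shield_tab [([0.555, -0.389, 0.1812], 0.88), ([0.2541, -0.3489, 0.1357], 0.79), ([0.3744, -0.3443, 0.1411], 0.61)]
top stand [([0.379, -0.3465, 0.0028], 0.85), ([0.5797, -0.0102, 0.0122], 0.74), ([0.3786, -0.3432, 0.0879], 0.38), ([0.7425, -0.1024, 0.0003], 0.22)]
top base [([0.5848, -0.0518, 0.001], 0.77)]
```

View pics/scene0.png

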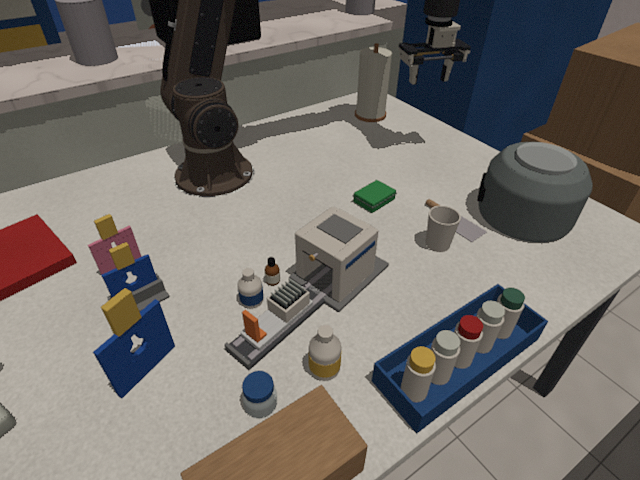

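View pics/top0.png

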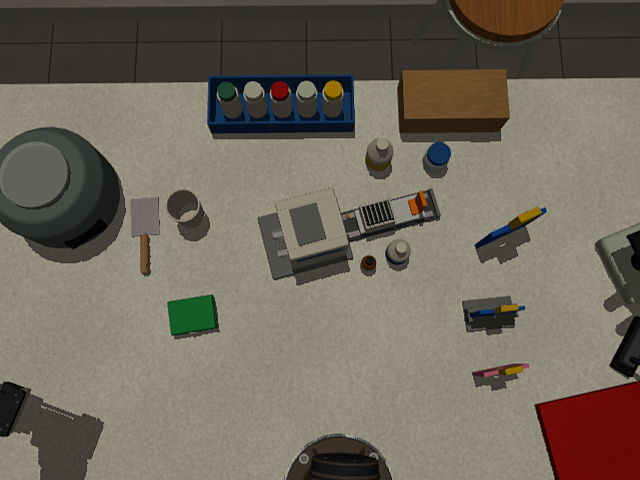

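The pictures show three shield-like plates. Scene pixels: pink at (115,245), blue in the grey stand at (133,283), and a larger blue one standing free at (135,345) with its tab at about z 0.183. Pink is ruled out. The smaller blue one in the stand fits: its tab is at z 0.141, which equals 8+134 mm. I'll confirm this in crops and refine the geometry.

Run:
```python
from h import *
a=cv2.imread("pics/scene0.png");b=cv2.imread("pics/top0.png")
c=lambda im,x0,y0,w,h,k:cv2.resize(im[y0:y0+h,x0:x0+w],None,fx=k,fy=k,interpolation=cv2.INTER_CUBIC)
cv2.imwrite("pics/c1.png",c(a,80,205,130,100,6));cv2.imwrite("pics/c2.png",c(a,220,200,180,170,4))
cv2.imwrite("pics/c3.png",c(b,255,180,195,105,4));cv2.imwrite("pics/c4.png",c(b,450,285,90,65,8))
```

```text
(no output)
```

View pics/c1.png

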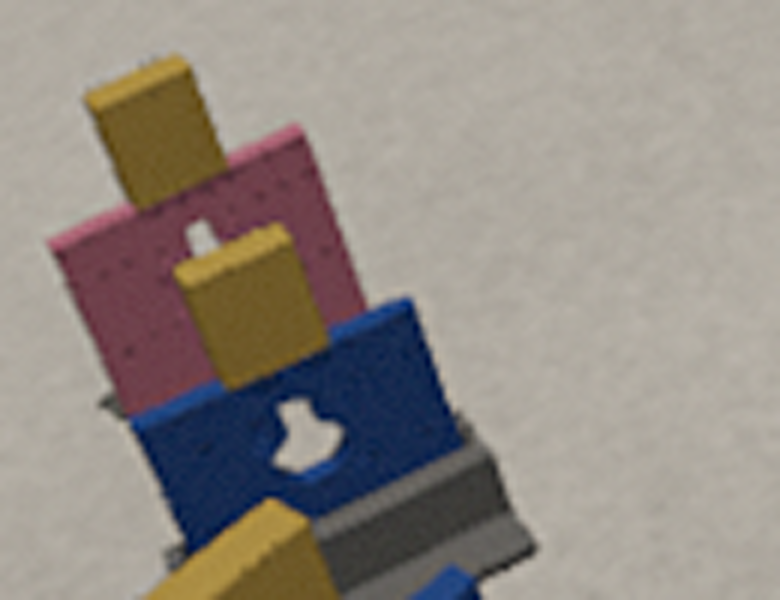

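View pics/c2.png

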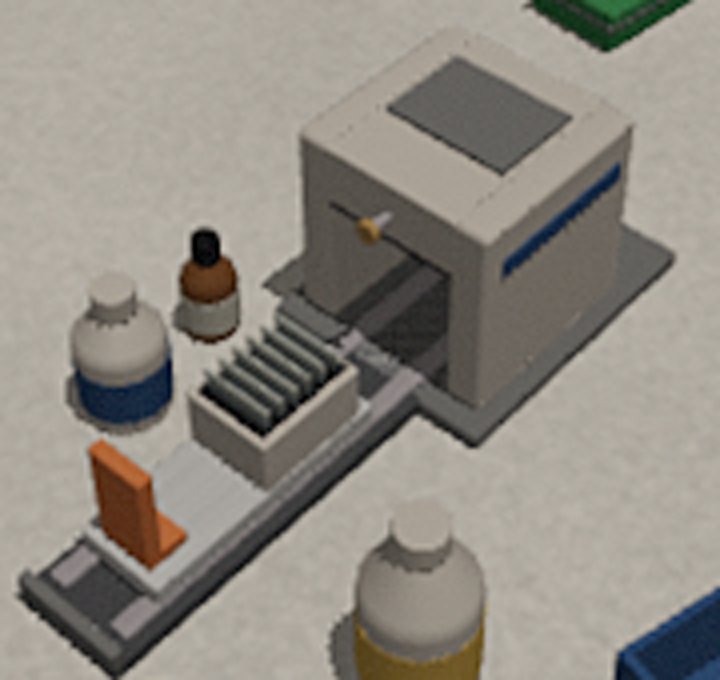

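View pics/c3.png

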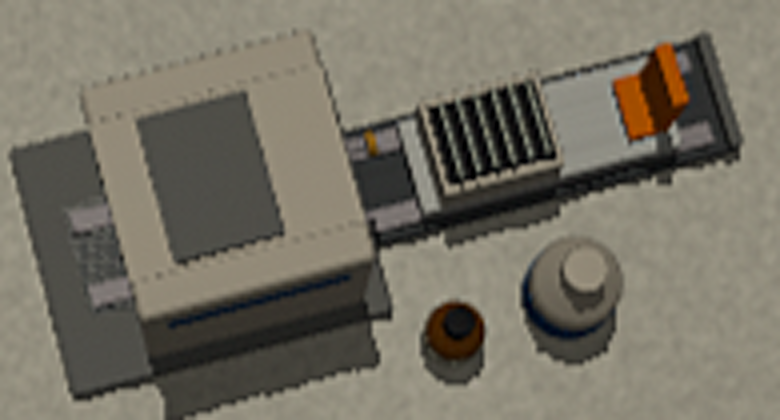

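View pics/c4.png

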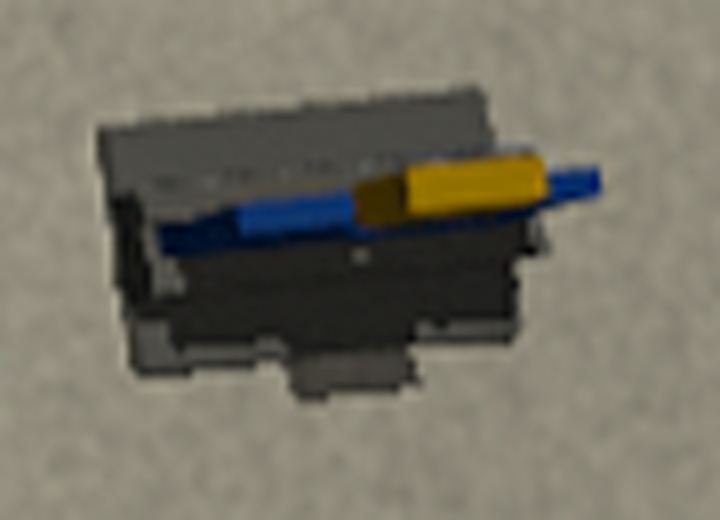

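```bash
cat >> h.py <<'E'
from scipy.spatial.transform import Rotation as Ro
def bp(f,u,v,z):
    Rm=Ro.from_euler('xyz',f['attitude']).as_matrix(); d=Rm@np.linalg.inv(K(f))@np.array([u,v,1.]); p=np.array(f['position']); return (p+d*(z-p[2])/d[2])
def pj(f,P):
    Rm=Ro.from_euler('xyz',f['attitude']).as_matrix(); c=(np.atleast_2d(P)-f['position'])@Rm; q=c@K(f).T; return q[:,:2]/q[:,2:]
SC=dict(fovy=57.59539451659033,cx=321.87469215157034,cy=233.93200591323085,position=np.array([1.11917263,-0.38134658,0.73674831]),attitude=np.array([-2.28061701,-0.00819817,0.96486959]))
TP=dict(fovy=42.93090982814828,cx=319.6736045987016,cy=234.960934580005,position=np.array([0.27466202,0.04367563,1.38540936]),attitude=np.array([-2.93627696,-0.00541656,-1.58488137]))
E
python3 - <<'E'
from h import *
np.set_printoptions(precision=4,suppress=True)
def show(n,f,pts,z):
    P=np.array([bp(f,u,v,z)[:2] for u,v in pts]); print(n,P.tolist() and P.round(4).tolist())
    d=np.roll(P,-1,0)-P; print('  len',np.hypot(*d.T),'ang',np.arctan2(d[:,1],d[:,0]),'mean',P.mean(0)); return P
t=lambda L,k,x,y:[(x+u/k,y+v/k) for u,v in L]
show('hoodtop T',TP,t([(310,32),(372,262),(145,320),(85,90)],4,255,180),.14)
show('hoodtop S',SC,t([(303,133),(485,245),(632,127),(455,30)],4,220,200),.14)
show('base T',TP,t([(705,35),(738,152)],4,255,180),.02)
show('plate T',TP,t([(12,150),(75,395)],4,255,180),.012)
show('tab T',TP,t([(408,163),(545,152),(548,200),(405,215)],8,450,285),.158)
show('tab S',SC,t([(175,265),(275,222),(293,238),(185,280)],6,80,205),.158)
show('orange S top',SC,t([(90,445),(103,440),(157,475),(145,487)],4,220,200),.095)
print('screw head S',bp(SC,*t([(366,231)],4,220,200)[0],.118),'T',bp(TP,*t([(370,142)],4,255,180)[0],.118))
for n,f in(("T",TP),("S",SC)): print(n,'pills',)
E
python3 - <<'E'
from h import *
R={}
for k in range(2):
  for n in ("scene","top"):
    f=arm.grab_frame(n)
    for th in ["push_tab","carriage_nose","hood","screw","shield","keyhole_seat","keyhole_wide","shield_tab","stand","base","pill_a","pill_b","oil","jar"]:
        for d in arm.landmark_of(f,th):
            if d["p"]>.5: R.setdefault(th,[]).append((n[0],np.round(d["position"],4).tolist()))
for k,v in R.items(): print(k,v)
E
```

```text
hoodtop T [[0.6352, 0.0047], [0.5108, -0.0252], [0.4818, 0.0927], [0.6049, 0.1238]]
  len [0.1279 0.1215 0.127  0.1229] ang [-2.9055  1.8114  0.2469 -1.3223] mean [0.5582 0.049 ]
hoodtop S [[0.5184, -0.0259], [0.6397, 0.0029], [0.6119, 0.1204], [0.4909, 0.0926]]
  len [0.1247 0.1208 0.1242 0.1216] ang [ 0.2331  1.8038 -2.9154 -1.3421] mean [0.5652 0.0475]
base T [[0.6652, -0.2286], [0.5952, -0.244]]
  len [0.0717 0.0717] ang [-2.925   0.2166] mean [ 0.6302 -0.2363]
plate T [[0.6036, 0.1741], [0.4606, 0.1376]]
  len [0.1476 0.1476] ang [-2.8912  0.2504] mean [0.5321 0.1559]
tab T [[0.3809, -0.3288], [0.3832, -0.3635], [0.3712, -0.3633], [0.368, -0.3271]]
  len [0.0348 0.012  0.0363 0.0131] ang [-1.505   3.1238  1.6604 -0.1321] mean [ 0.3758 -0.3457]
tab S [[0.3734, -0.3617], [0.3703, -0.329], [0.3816, -0.3264], [0.3825, -0.361]]
  len [0.0328 0.0116 0.0345 0.0092] ang [ 1.6646  0.2245 -1.5441 -3.059 ] mean [ 0.3769 -0.3445]
orange S top [[0.607, -0.2003], [0.6078, -0.194], [0.6401, -0.183], [0.6431, -0.1908]]
  len [0.0064 0.0342 0.0083 0.0373] ang [ 1.4541  0.3278 -1.2073 -2.8822] me
[... 2812 characters left out ...]
, [0.5155, -0.1419, 0.0014]), ('t', [0.7444, -0.1048, 0.0019]), ('s', [0.7431, -0.1077, 0.0017]), ('s', [0.5178, -0.1417, 0.0044]), ('t', [0.7476, -0.1075, 0.0019]), ('t', [0.5128, -0.1408, -0.0001])]
oil [('s', [0.4907, -0.0794, -0.0016]), ('t', [0.4895, -0.0733, -0.0029]), ('s', [0.4968, -0.0775, -0.004]), ('s', [0.5782, -0.0145, 0.1158]), ('t', [0.4904, -0.0729, -0.003])]
jar [('s', [0.7371, -0.2443, -0.0024]), ('t', [0.7385, -0.2444, -0.0029]), ('s', [0.7381, -0.2442, -0.0013]), ('t', [0.7394, -0.2419, 0.0003])]
hood [('t', [0.5792, -0.012, 0.013]), ('t', [0.5773, -0.0126, 0.0112])]
base [('t', [0.5159, -0.1422, 0.003]), ('t', [0.5866, -0.0508, 0.0019]), ('s', [0.5864, -0.0514, 0.0018])]
```

The c1 crop confirms it: the smaller blue plate stands in the grey stand, with its keyhole at about scene pixel (131,278). The measurements agree:
- **Travel direction:** about 1.812 rad.
- **Screw:** (0.5773, -0.0175, 0.118).
- **Tab face:** (0.622, -0.198).
- **Home:** about 125 mm of travel.

Next I plan the approach.

```bash
cat >> h.py <<'E'
def plan(p0,yaw0,p1,yaw1,step=0.056,turn=0.17,rnd=3,minrows=1):
    p0=np.array(p0,float);p1=np.array(p1,float)
    dy=(yaw1-yaw0+np.pi)%(2*np.pi)-np.pi
    n=max(minrows,int(np.ceil(np.linalg.norm(p1-p0)/step)),int(np.ceil(abs(dy)/turn)))
    p=p0.copy();y=yaw0;O=[];T=[]
    for i in range(n):
        tgt=p0+(p1-p0)*(i+1)/n; yt=yaw0+dy*(i+1)/n
        Rm=np.array([[np.cos(y),0,-np.sin(y)],[np.sin(y),0,np.cos(y)],[0,-1,0]])
        o=np.round(Rm.T@(tgt-p),rnd); r=round(y-yt,3); O.append(o.tolist());T.append(r); p=p+Rm@o; y-=r
    for i in range(0,n,5): print(O[i:i+5],T[i:i+5])
    print('end',p.round(4),round(y,4)); return p,y
def now():
    s=arm.get_state(); e=s['ee_rot']; return s['eef_pos'],e[2],s
E
python3 - <<'E'
from h import *
p,y=plan([.229,.635,.227],-1.9177,[.6313,-.2365,.2],-2.900)
E
```

```text
[[0.038, 0.002, 0.037], [0.036, 0.001, 0.04], [0.033, 0.002, 0.041], [0.032, 0.001, 0.044], [0.029, 0.002, 0.044]] [0.055, 0.054, 0.055, 0.054, 0.055]
[[0.026, 0.001, 0.047], [0.024, 0.002, 0.047], [0.021, 0.001, 0.049], [0.019, 0.001, 0.05], [0.015, 0.002, 0.051]] [0.054, 0.055, 0.055, 0.054, 0.055]
[[0.013, 0.001, 0.052], [0.01, 0.002, 0.052], [0.008, 0.001, 0.053], [0.004, 0.002, 0.053], [0.002, 0.001, 0.054]] [0.054, 0.055, 0.054, 0.055, 0.055]
[[-0.002, 0.002, 0.053], [-0.004, 0.001, 0.053], [-0.007, 0.002, 0.053]] [0.054, 0.055, 0.054]
end [ 0.6309 -0.2368  0.2   ] -2.8997
```

Call:
move_arm(jaw=[1,1,1,1,1], offset=[[0.038,0.002,0.037],[0.036,0.001,0.04],[0.033,0.002,0.041],[0.032,0.001,0.044],[0.029,0.002,0.044]], roll=[0.055,0.054,0.055,0.054,0.055])

```text
t: 4.72
eef_pos: [0.3413, 0.391, 0.2189]
ee_rot: [-1.571, 0.001, -2.192]
force: [0.6, 0.1, -0.3]
width: 0.0432
```

Call:
move_arm(jaw=[1,1,1,1,1], offset=[[0.026,0.001,0.047],[0.024,0.002,0.047],[0.021,0.001,0.049],[0.019,0.001,0.05],[0.015,0.002,0.051]], roll=[0.054,0.055,0.055,0.054,0.055])

```text
t: 5.35
eef_pos: [0.4537, 0.1495, 0.2121]
ee_rot: [-1.571, 0.001, -2.465]
force: [-0.0, 0.0, 0.4]
width: 0.0012
```

Call:
move_arm(jaw=[1,1,1,1,1], offset=[[0.013,0.001,0.052],[0.01,0.002,0.052],[0.008,0.001,0.053],[0.004,0.002,0.053],[0.002,0.001,0.054]], roll=[0.054,0.055,0.054,0.055,0.055])

```text
t: 5.98
eef_pos: [0.5652, -0.0937, 0.2047]
ee_rot: [-1.571, 0.001, -2.738]
force: [1.1, 0.8, 1.6]
width: 0.0004
```

Call:
move_arm(jaw=[1,1,1,1], offset=[[-0.002,0.002,0.053],[-0.004,0.001,0.053],[-0.007,0.002,0.053],[0,0,0]], roll=[0.054,0.055,0.054,0])

```text
t: 6.48
eef_pos: [0.6318, -0.2403, 0.198]
ee_rot: [-1.571, -0.002, -2.904]
force: [-0.9, 1.2, -1.0]
width: 0.0002
```

Call:
move_arm(jaw=[1,1,1,1], offset=[[0,0.045,0],[0,0.045,0],[0,0.038,0],[0,0,0]], roll=[0,0,0,0])

```text
t: 6.98
eef_pos: [0.629, -0.2361, 0.0687]
ee_rot: [-1.573, -0.006, -2.899]
force: [0.2, 1.3, 0.9]
width: 0.0002
```

Run:
```python
from h import *
f=arm.grab_frame("scene");a=f["pixels"]
cv2.imwrite("pics/p1.png",cv2.resize(a[190:370,200:400],None,fx=4,fy=3.3,interpolation=cv2.INTER_CUBIC))
p,y,s=now();print(p,y,s['force'],s['t'])
```

```text
[ 0.63085964 -0.23655943  0.07124449] -2.8987101961665154 [0.40167212 0.11701855 1.82248663] 7.025
```

View pics/p1.png

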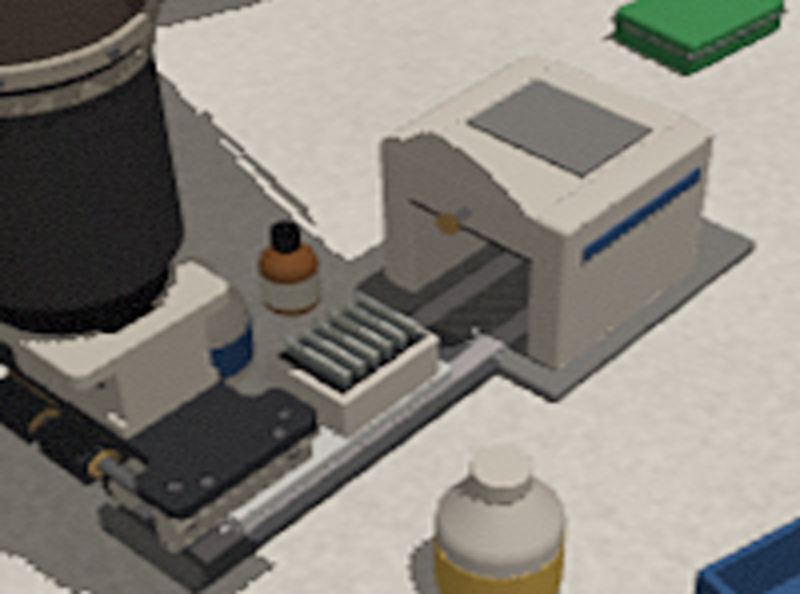

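The gripper is behind the tab, which is hidden in this view. Hood, bottles and gripper body are clear of each other. Pushing starts now (toward the hood is tool −z).

Call:
move_arm(jaw=[1,1,1,1,1], offset=[[0,0,-0.008],[0,0,-0.008],[0,0,-0.004],[0,0,-0.003],[0,0,-0.003]], roll=[0,0,0,0,0])

```text
t: 7.65
eef_pos: [0.6253, -0.2115, 0.0718]
ee_rot: [-1.571, 0.0, -2.9]
force: [-0.6, 0.0, -0.4]
width: 0.0006
```

Call:
move_arm(jaw=[1,1,1,1,1], offset=[[0,0,-0.003],[0,0,-0.003],[0,0,-0.003],[0,0,-0.003],[0,0,-0.003]], roll=[0,0,0,0,0])

```text
t: 8.28
eef_pos: [0.6222, -0.1999, 0.0716]
ee_rot: [-1.568, 0.0, -2.9]
force: [3.6, -14.8, -5.0]
width: 0.0004
```

Call:
move_arm(jaw=[1,1,1,1,1], offset=[[0,0,-0.003],[0,0,-0.003],[0,0,-0.003],[0,0,-0.003],[0,0,-0.003]], roll=[0,0,0,0,0])

```text
t: 8.9
eef_pos: [0.6183, -0.185, 0.0716]
ee_rot: [-1.568, -0.0, -2.9]
force: [2.7, -12.1, -3.8]
width: 0.0002
```

Call:
move_arm(jaw=[1,1,1,1,1], offset=[[0,0,-0.003],[0,0,-0.003],[0,0,-0.003],[0,0,-0.003],[0,0,-0.003]], roll=[0,0,0,0,0])

```text
t: 9.52
eef_pos: [0.6142, -0.1677, 0.0715]
ee_rot: [-1.571, -0.0, -2.899]
force: [-2.2, -2.2, -1.5]
width: 0.0002
```

It broke free: the push force dropped from 15 N to about 2 N. I'll run it on gently.

Call:
move_arm(jaw=[1,1,1,1,1], offset=[[0,0,-0.004],[0,0,-0.004],[0,0,-0.004],[0,0,-0.004],[0,0,-0.004]], roll=[0,0,0,0,0])

```text
t: 10.15
eef_pos: [0.6095, -0.1483, 0.0716]
ee_rot: [-1.571, -0.0, -2.9]
force: [-1.1, -0.8, -0.0]
width: 0.0009
```

Call:
move_arm(jaw=[1,1,1,1,1], offset=[[0,0,-0.004],[0,0,-0.004],[0,0,-0.004],[0,0,-0.004],[0,0,-0.004]], roll=[0,0,0,0,0])

```text
t: 10.78
eef_pos: [0.6048, -0.129, 0.0716]
ee_rot: [-1.571, 0.0, -2.9]
force: [-1.5, -1.6, -0.3]
width: 0.0004
```

Call:
move_arm(jaw=[1,1,1,1,1], offset=[[0,0,-0.004],[0,0,-0.004],[0,0,-0.003],[0,0,-0.003],[0,0,-0.003]], roll=[0,0,0,0,0])

```text
t: 11.4
eef_pos: [0.6007, -0.1126, 0.0716]
ee_rot: [-1.571, -0.0, -2.9]
force: [-0.8, -1.2, 0.2]
width: 0.0006
```

Call:
move_arm(jaw=[1,1,1,1,1], offset=[[0,0,-0.002],[0,0,-0.002],[0,0,-0.002],[0,0,-0.002],[0,0,-0.002]], roll=[0,0,0,0,0])

```text
t: 12.02
eef_pos: [0.5983, -0.1029, 0.0716]
ee_rot: [-1.571, -0.0, -2.9]
force: [-0.6, -2.2, 0.2]
width: 0.0003
```

Call:
move_arm(jaw=[1,1,1,1,1], offset=[[0,0,-0.002],[0,0,-0.002],[0,0,-0.002],[0,0,-0.002],[0,0,-0.002]], roll=[0,0,0,0,0])

```text
t: 12.65
eef_pos: [0.5959, -0.0932, 0.0715]
ee_rot: [-1.571, -0.0, -2.9]
force: [-1.0, -2.0, -0.3]
width: 0.0006
```

Call:
move_arm(jaw=[1,1], offset=[[0,0,-0.002],[0,0,-0.001]], roll=[0,0])

```text
t: 12.9
eef_pos: [0.5952, -0.0902, 0.0716]
ee_rot: [-1.571, 0.0, -2.9]
force: [-0.1, -1.5, 1.2]
width: 0.0004
```

Call:
move_arm(jaw=[1,1,1], offset=[[0,0,-0.001],[0,0,-0.001],[0,0,-0.001]], roll=[0,0,0])

```text
t: 13.28
eef_pos: [0.5945, -0.0874, 0.0716]
ee_rot: [-1.571, 0.0, -2.9]
force: [-1.7, -1.0, -0.6]
width: 0.0002
```

Call:
move_arm(jaw=[1,1,1], offset=[[0,0,-0.001],[0,0,-0.001],[0,0,-0.001]], roll=[0,0,0])

```text
t: 13.65
eef_pos: [0.5942, -0.0864, 0.0716]
ee_rot: [-1.568, -0.0, -2.899]
force: [4.2, -16.5, -4.6]
width: 0.0002
```

The stop was met at 16.5 N, and the TCP stalled within 1 mm of the predicted home. I'll back off, rise and check.

Call:
move_arm(jaw=[1,1,1,1,1], offset=[[0,0,0.01],[0,0,0.02],[0,-0.05,0.01],[0,-0.06,0],[0,-0.06,0]], roll=[0,0,0,0,0])

```text
t: 14.28
eef_pos: [0.6034, -0.1244, 0.2435]
ee_rot: [-1.571, 0.0, -2.9]
force: [1.3, 0.6, 0.2]
width: 0.0005
```

Run:
```python
from h import *
p,y,s=now();print(p,y,s['t'],s['force'])
plan(p,y,[.376,-.345,.25],-3.06)
```

```text
[ 0.60344678 -0.12437602  0.2434763 ] -2.900240901498254 14.275 [1.2871587  0.61358875 0.18662324]
[[0.046, -0.001, 0.027], [0.044, -0.001, 0.027], [0.045, -0.001, 0.03], [0.043, -0.001, 0.03], [0.042, -0.001, 0.031]] [np.float64(0.027), np.float64(0.026), np.float64(0.027), np.float64(0.027), np.float64(0.026)]
[[0.042, -0.002, 0.033]] [np.float64(0.027)]
end [ 0.3761 -0.3454  0.2505] -3.0602
```

Call:
move_arm(jaw=[0,0,0,0,0], offset=[[0.046,-0.001,0.027],[0.044,-0.001,0.027],[0.045,-0.001,0.03],[0.043,-0.001,0.03],[0.042,-0.001,0.031]], roll=[0.027,0.026,0.027,0.027,0.026])

```text
t: 14.9
eef_pos: [0.4131, -0.3088, 0.2471]
ee_rot: [-1.571, 0.001, -3.033]
force: [-0.1, -0.1, -0.4]
width: 0.0452
```

Call:
move_arm(jaw=[0,0,0], offset=[[0.042,-0.002,0.033],[0,0,0],[0,0,0]], roll=[0.027,0,0])

```text
t: 15.28
eef_pos: [0.3761, -0.3452, 0.2488]
ee_rot: [-1.571, 0.001, -3.061]
force: [0.2, 0.0, 0.3]
width: 0.0746
```

Run:
```python
from h import *
f=arm.grab_frame("scene");a=f["pixels"]
g=arm.grab_frame("top");b=g["pixels"]
i1=cv2.resize(a[200:370,220:400],(400,378));i2=cv2.resize(a[190:320,60:240],(400,289)); i3=cv2.resize(b[180:285,255:450],(400,215));i4=cv2.resize(b[270:360,440:560],(400,300))
L=np.vstack([i1,i3]);R=np.vstack([i2,i4]);h=min(len(L),len(R))
cv2.imwrite("pics/p2.png",np.hstack([L[:h],R[:h]]))
p,y,s=now();print(p,y,s['t'],s['width'])
for n,ff in(("s",f),("t",g)):
  for d in arm.landmark_of(ff,"push_tab"): print(n,d)
```

```text
[ 0.3767631  -0.34444019  0.24856142] -3.059010103929937 15.375 0.08278668660106911
s {'position': [0.5895, -0.0757, 0.0674], 'p': 0.68}
s {'position': [0.5793, -0.0187, 0.1146], 'p': 0.34}
t {'position': [0.5912, -0.079, 0.0633], 'p': 0.79}
t {'position': [0.3766, -0.3458, 0.0849], 'p': 0.33}
```

View pics/p2.png

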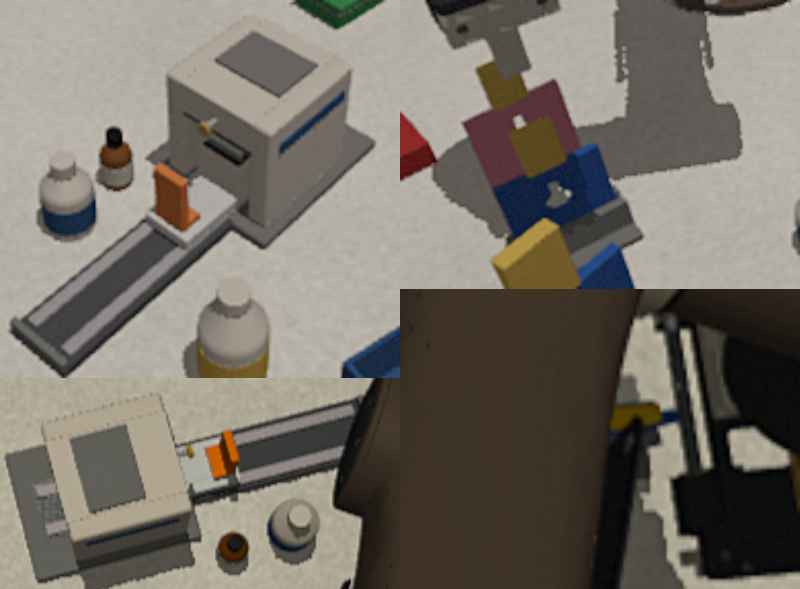

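The carriage is home: the tab measures about (0.590, -0.077) against a predicted (0.592, -0.076), and the bottles are untouched. The gripper is above the shield tab. I'll descend and grasp.

Call:
move_arm(jaw=[0,0,0,0,0], offset=[[0,0.03,0],[0,0.035,0],[0,0.035,0],[0,0.026,0],[0,0,0]], roll=[0,0,0,0,0])

```text
t: 16.1
eef_pos: [0.3755, -0.3435, 0.1208]
ee_rot: [-1.573, -0.004, -3.058]
force: [-0.2, 0.1, 0.2]
width: 0.0877
```

Call:
move_arm(jaw=[1,1,1,1,1], offset=[[0,0,0],[0,0,0],[0,0,0],[0,0,0],[0,0,0]], roll=[0,0,0,0,0], grip_force=25)

```text
t: 16.73
eef_pos: [0.3762, -0.3446, 0.1228]
ee_rot: [-1.571, 0.0, -3.06]
force: [-0.7, 0.6, 0.9]
width: 0.0431
```

Call:
move_arm(jaw=[1,1,1], offset=[[0,0,0],[0,0,0],[0,0,0]], roll=[0,0,0])

```text
t: 17.1
eef_pos: [0.3762, -0.3446, 0.1225]
ee_rot: [-1.571, -0.0, -3.06]
force: [0.8, 0.6, -0.7]
width: 0.0132
```

Call:
move_arm(jaw=[1,1,1,1], offset=[[0,0,0],[0,0,0],[0,-0.006,0],[0,-0.01,0]], roll=[0,0,0,0])

```text
t: 17.6
eef_pos: [0.376, -0.3445, 0.1388]
ee_rot: [-1.571, -0.001, -3.06]
force: [-0.7, -0.8, -0.5]
width: 0.0116
```

Call:
move_arm(jaw=[1,1,1,1,1], offset=[[0,-0.015,0],[0,-0.02,0],[0,-0.035,0],[0,-0.035,0],[0,-0.035,0]], roll=[0,0,0,0,0])

```text
t: 18.23
eef_pos: [0.3759, -0.3446, 0.281]
ee_rot: [-1.57, 0.001, -3.06]
force: [0.0, -0.4, -1.2]
width: 0.0117
```

Run:
```python
from h import *
p,y,s=now();print(p,y,s['t'],s['width'],s['force'])
sc=np.array([.5773,-.0175]);u=np.array([np.cos(1.812),np.sin(1.812)])
q=sc-u*.0305
print(q)
plan(p,y,[*q,.275],-1.330,step=.045,turn=.15)
```

```text
[ 0.37591819 -0.34457511  0.28096418] -3.0596195661356003 18.225 0.011659360190901764 [ 0.03055299 -0.4199091  -1.21065763]
[ 0.58458558 -0.04711706]
[[-0.019, 0.0, -0.023], [-0.023, 0.001, -0.02], [-0.025, 0.0, -0.017], [-0.028, 0.001, -0.013], [-0.028, 0.0, -0.009]] [np.float64(-0.144), np.float64(-0.144), np.float64(-0.144), np.float64(-0.145), np.float64(-0.144)]
[[-0.03, 0.001, -0.005], [-0.031, 0.0, -0.0], [-0.03, 0.001, 0.004], [-0.029, 0.0, 0.008], [-0.028, 0.001, 0.012]] [np.float64(-0.144), np.float64(-0.144), np.float64(-0.144), np.float64(-0.144), np.float64(-0.144)]
[[-0.025, 0.0, 0.016], [-0.023, 0.001, 0.02]] [np.float64(-0.144), np.float64(-0.145)]
end [ 0.5845 -0.0473  0.275 ] -1.3296
```

Call:
move_arm(jaw=[1,1,1,1,1], offset=[[-0.019,0,-0.023],[-0.023,0.001,-0.02],[-0.025,0,-0.017],[-0.028,0.001,-0.013],[-0.028,0,-0.009]], roll=[-0.144,-0.144,-0.144,-0.145,-0.144])

```text
t: 18.85
eef_pos: [0.4633, -0.2204, 0.2778]
ee_rot: [-1.57, 0.001, -2.334]
force: [0.3, -0.3, 0.1]
width: 0.0119
```

Call:
move_arm(jaw=[1,1,1,1,1], offset=[[-0.03,0.001,-0.005],[-0.031,0,0],[-0.03,0.001,0.004],[-0.029,0,0.008],[-0.028,0.001,0.012]], roll=[-0.144,-0.144,-0.144,-0.144,-0.144])

```text
t: 19.48
eef_pos: [0.5504, -0.0955, 0.2749]
ee_rot: [-1.57, 0.0, -1.614]
force: [0.4, 0.0, -1.1]
width: 0.0117
```

Call:
move_arm(jaw=[1,1,1,1,1], offset=[[-0.025,0,0.016],[-0.023,0.001,0.02],[0,0,0],[0,0,0],[0,0,0]], roll=[-0.144,-0.145,0,0,0])

```text
t: 20.1
eef_pos: [0.5844, -0.0479, 0.2731]
ee_rot: [-1.57, -0.0, -1.331]
force: [0.0, -1.0, -1.7]
width: 0.0118
```

Run:
```python
from h import *
p,y,s=now();print(p,y,s['t'],s['width'],s['force'],s['ee_rot'])
f=arm.grab_frame("scene");a=f["pixels"]
cv2.imwrite("pics/p3raw.png",a);cv2.imwrite("pics/p3.png",cv2.resize(a[130:290,230:400],None,fx=4,fy=3.7,interpolation=cv2.INTER_CUBIC))
for th in ["keyhole_seat","keyhole_wide","shield_tab","shield"]:
  print(th,[(np.round(d["position"],4).tolist(),round(d["p"],2)) for d in arm.landmark_of(f,th)])
g=arm.grab_frame("top");b=g["pixels"];cv2.imwrite("pics/p3t.png",cv2.resize(b[150:330,240:460],None,fx=3.6,fy=3.3))
for th in ["keyhole_seat","shield_tab","shield"]:
  print(th,[(np.round(d["position"],4).tolist(),round(d["p"],2)) for d in arm.landmark_of(g,th)])
```

```text
[ 0.58438418 -0.04790842  0.27308667] -1.3311175381698646 20.1 0.011785985189275405 [ 0.01337538 -0.9816211  -1.68831043] [-1.57040139e+00 -4.63412786e-05 -1.33111754e+00]
keyhole_seat [([0.5854, -0.0511, 0.2394], 0.81), ([0.5601, -0.3867, 0.1132], 0.79), ([0.2558, -0.3493, 0.0821], 0.78)]
keyhole_wide [([0.5591, -0.3839, 0.0771], 0.96), ([0.2541, -0.3444, 0.058], 0.88), ([0.5862, -0.0483, 0.2167], 0.63)]
shield_tab [([0.2499, -0.3445, 0.1297], 0.96), ([0.5581, -0.3871, 0.1824], 0.83), ([0.5849, -0.0457, 0.2963], 0.57), ([0.5865, -0.0484, 0.2375], 0.35)]
shield [([0.5569, -0.3829, -0.0036], 0.91), ([0.2538, -0.3474, -0.0004], 0.84), ([0.59, -0.0522, 0.16], 0.66), ([0.3762, -0.3448, -0.0014], 0.3)]
keyhole_seat [([0.5568, -0.3844, 0.107], 0.57), ([0.5849, -0.048, 0.2399], 0.55), ([0.2566, -0.3513, 0.0822], 0.55)]
shield_tab [([0.5588, -0.3894, 0.1807], 0.75), ([0.2538, -0.3465, 0.1363], 0.71)]
shield [([0.5579, -0.3815, 0.0004], 0.85), ([0.5854, -0.0489, 0.1579], 0.74), ([0.5812, -0.0133, 0.0099], 0.66), ([0.5771, -0.0162, 0.1192], 0.61), ([0.4878, -0.0726, -0.0031], 0.39)]
```

View pics/p3.png

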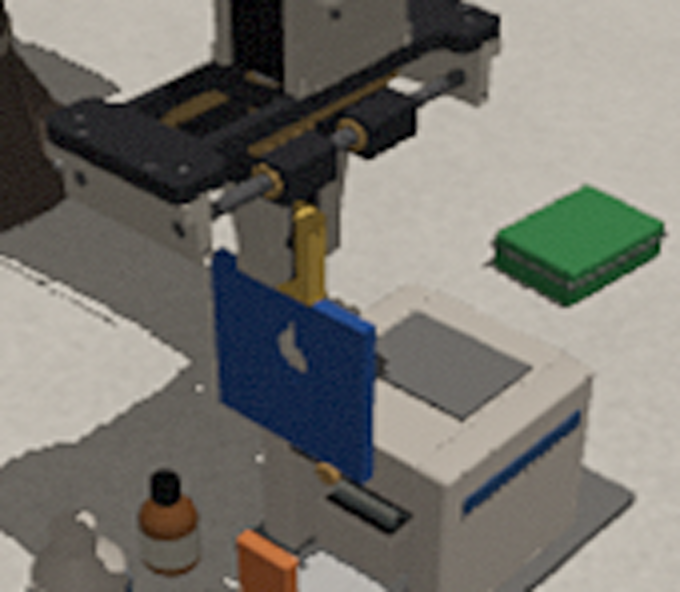

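View pics/p3t.png

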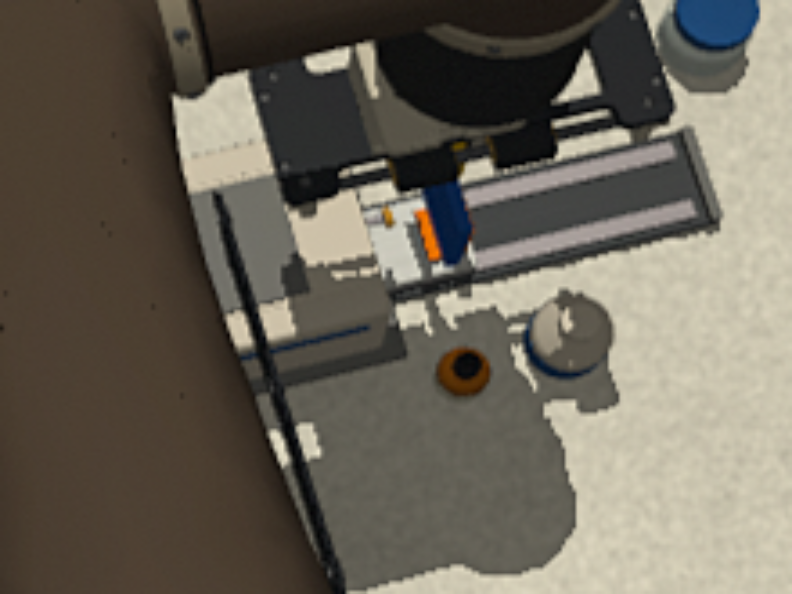

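The shield hangs level and square to the hood in front of the screw. Its keyhole seat is at z 0.239 against an expected 0.2385, with under 1 mm of side offset. I'll lower it in the gap between tab and screw head until the wide hole is at screw height.

Call:
move_arm(jaw=[1,1,1,1,1], offset=[[0,0.025,0],[0,0.03,0],[0,0.025,0],[0,0.019,0],[0,0,0]], roll=[0,0,0,0,0])

```text
t: 21.18
eef_pos: [0.5838, -0.0475, 0.1721]
ee_rot: [-1.574, 0.0, -1.33]
force: [-0.2, 0.1, -0.7]
width: 0.0117
```

Call:
move_arm(jaw=[1,1], offset=[[0,0,0],[0,0,0]], roll=[0,0])

```text
t: 21.42
eef_pos: [0.5854, -0.0472, 0.1747]
ee_rot: [-1.569, -0.0, -1.329]
force: [-0.3, -0.3, -1.8]
width: 0.0116
```

Run:
```python
from h import *
p,y,s=now();print(p,y,s['t'],s['width'],s['force'],s['ee_rot'])
f=arm.grab_frame("scene");a=f["pixels"].copy()
c=cv2.resize(a[200:300,265:365],None,fx=6,fy=6,interpolation=cv2.INTER_CUBIC)
u=np.array([np.cos(1.812),np.sin(1.812),0]);l=np.array([-u[1],u[0],0]);z=np.array([0,0,1.])
O=p+z*(-.1145)
P=[O+l*i*.048+z*k-u*.004 for i,k in((-1,0),(1,0),(1,.1),(-1,.1))]
q=(pj(f,P)-[265,200])*6+3
cv2.polylines(c,[q.astype(int).reshape(-1,1,2)],True,(0,255,0),1)
th=np.linspace(0,6.28,40)
ring=lambda C,r:((pj(f,[C+l*r*np.cos(t)+z*r*np.sin(t) for t in th])-[265,200])*6+3).astype(int).reshape(-1,1,2)
cv2.polylines(c,[ring(O+z*.058-u*.004,.012)],True,(0,255,255),1)
S=np.array([.5773,-.0175,.118])
cv2.polylines(c,[ring(S-u*.0115,.007)],True,(255,0,255),1)
cv2.imwrite("pics/p4.png",c);cv2.imwrite("pics/p4r.png",a)
```

```text
[ 0.58544186 -0.04718381  0.17469595] -1.3294272058049892 21.425 0.011576901776403522 [-0.30763942 -0.25560935 -1.82022565] [-1.56899903e+00 -1.90986367e-04 -1.32942721e+00]
```

View pics/p4.png

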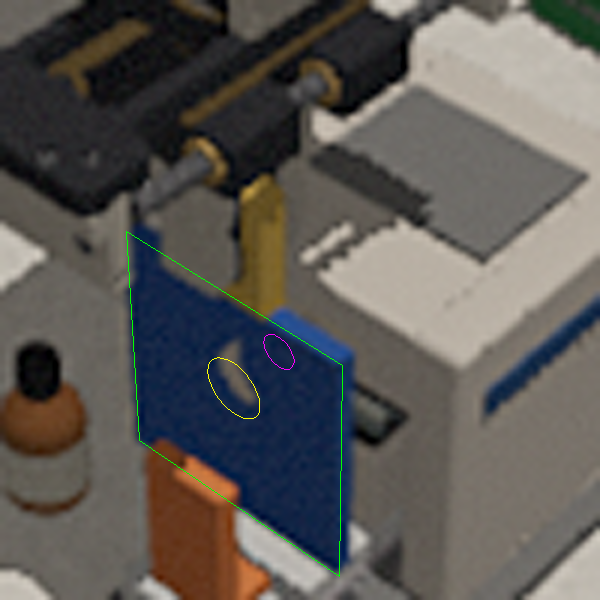

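The model outline lies on the plate within about 1 px, with the wide hole at screw height. Side error is about 0.8 mm, which I'll correct while moving the plate over the head.

Call:
move_arm(jaw=[1,1,1,1], offset=[[-0.006,0,-0.001],[-0.006,0,0],[-0.005,0,0],[0,0,0]], roll=[0,0,0,0])

```text
t: 21.98
eef_pos: [0.5797, -0.0305, 0.1736]
ee_rot: [-1.571, 0.0, -1.329]
force: [-0.2, -0.1, -1.3]
width: 0.0123
```

Call:
move_arm(jaw=[1,1,1,1], offset=[[-0.005,0,0],[-0.004,0,0],[-0.004,0,0],[0,0,0]], roll=[0,0,0,0])

```text
t: 22.48
eef_pos: [0.5766, -0.0181, 0.1736]
ee_rot: [-1.571, 0.0, -1.329]
force: [1.3, -0.2, -1.0]
width: 0.0116
```

```bash
cat > ov.py <<'E'
from h import *
import sys
p,y,s=now();print(p,y,s['t'],s['width'],s['force'],s['ee_rot'])
f=arm.grab_frame("scene");a=f["pixels"].copy()
u=np.array([np.cos(1.812),np.sin(1.812),0]);l=np.array([-u[1],u[0],0]);z=np.array([0,0,1.])
S=np.array([.5773,-.0175,.118]); d=p-S; print('along',d@u,'lat',d@l,'seat-screw z',p[2]-.0345-.118)
c=cv2.resize(a[200:300,265:365],None,fx=6,fy=6,interpolation=cv2.INTER_CUBIC)
cv2.imwrite(sys.argv[1],c)
g=arm.grab_frame("top")["pixels"]; cv2.imwrite(sys.argv[1][:-4]+"t.png",cv2.resize(g[185:285,290:410],None,fx=6,fy=6,interpolation=cv2.INTER_CUBIC))
E
python3 ov.py pics/p5.png
```

```text
[ 0.57659945 -0.01811653  0.17357483] -1.3291828056905093 22.475 0.011611037009872632 [ 1.33444832 -0.16491748 -1.00861176] [-1.57079568e+00  9.21553316e-06 -1.32918281e+00]
along -0.0004313411155794492 lat 0.000827541817820195 seat-screw z 0.021074834411795834
```

View pics/p5.png

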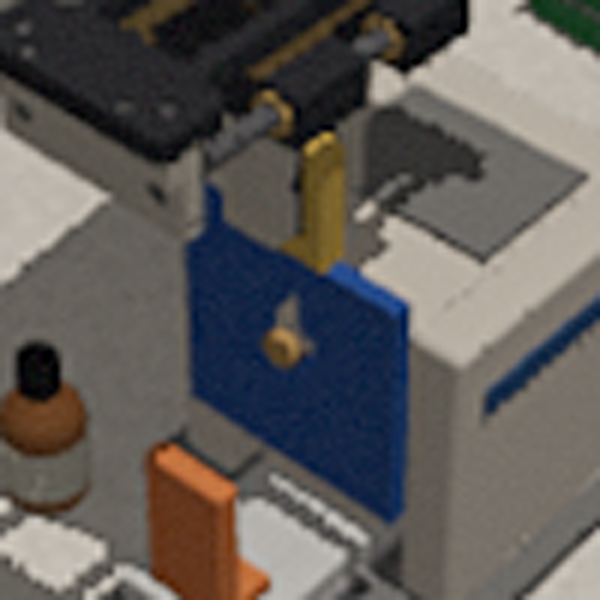

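View pics/p5t.png

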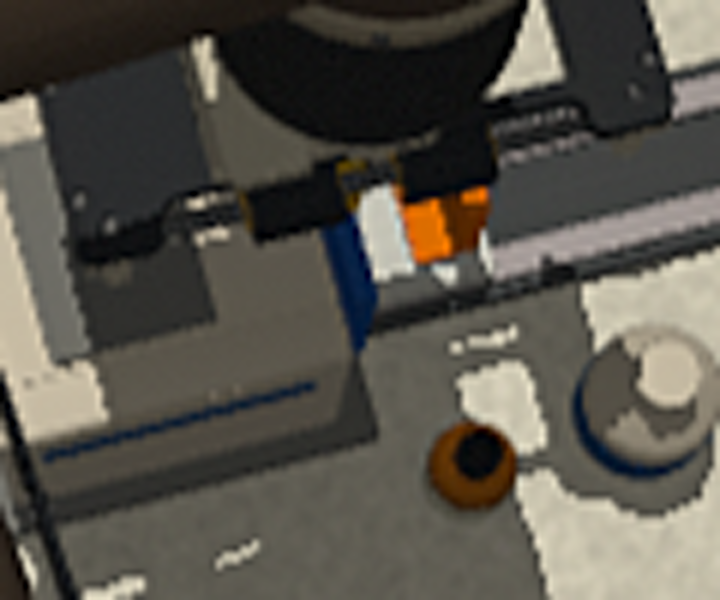

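Run:
```python
from h import *
p=np.array([.5766,-.0181,.1736]);f=SC
c=cv2.imread("pics/p5.png")[190:440,180:430];c=cv2.resize(c,None,fx=3,fy=3)
u=np.array([np.cos(1.812),np.sin(1.812),0]);l=np.array([-u[1],u[0],0]);z=np.array([0,0,1.])
X=lambda P:(((pj(f,P)-[265,200])*6+3-[180,190])*3).astype(int).reshape(-1,1,2)
O=p+z*(-.1145)-u*.004
th=np.linspace(0,6.28,40)
cv2.polylines(c,[X([O+l*i*.048+z*k for i,k in((-1,0),(1,0),(1,.1),(-1,.1))])],True,(0,255,0),1)
cv2.polylines(c,[X([O+z*.058+l*.012*np.cos(t)+z*.012*np.sin(t) for t in th])],True,(0,255,255),1)
cv2.polylines(c,[X([O+l*i*.00475+z*k for i,k in((-1,.068),(-1,.083),(1,.083),(1,.068))])],True,(0,255,255),1)
S=np.array([.5773,-.0175,.118])
cv2.polylines(c,[X([S-u*.0115+l*.007*np.cos(t)+z*.007*np.sin(t) for t in th])],True,(255,0,255),1)
cv2.imwrite("pics/p5o.png",c)
```

```text
(no output)
```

View pics/p5o.png

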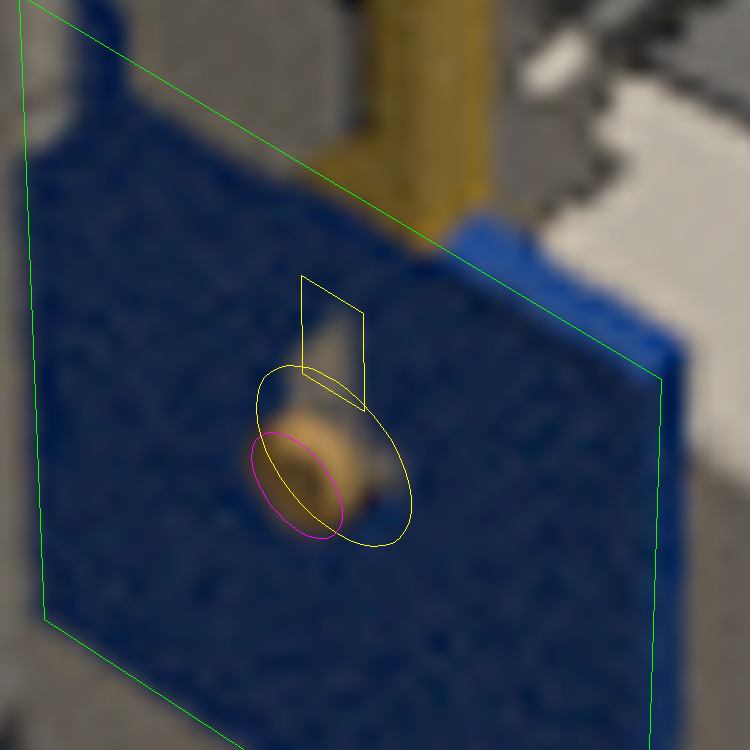

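The brass head shows complete in front of the plate, through the wide hole, at (283,347) in the crop. It lies about 0.5–1 mm to the −l side, so I'll correct by 1 mm and then lower onto the shank.

Call:
move_arm(jaw=[1,1,1,1,1], offset=[[0,0,0.001],[0,0.003,0],[0,0.003,0],[0,0.003,0],[0,0,0]], roll=[0,0,0,0,0])

```text
t: 23.2
eef_pos: [0.5774, -0.0183, 0.1641]
ee_rot: [-1.572, -0.0, -1.33]
force: [-0.2, 0.3, -0.3]
width: 0.0121
```

Call:
move_arm(jaw=[1,1,1], offset=[[0,0.003,0],[0,0.003,0],[0,0,0]], roll=[0,0,0])

```text
t: 23.58
eef_pos: [0.5774, -0.0182, 0.1582]
ee_rot: [-1.571, 0.0, -1.33]
force: [0.8, 0.2, -0.8]
width: 0.0121
```

Call:
move_arm(jaw=[1,1,1,1], offset=[[0,0.002,0],[0,0.002,0],[0,0.001,0],[0,0,0]], roll=[0,0,0,0])

```text
t: 24.08
eef_pos: [0.5776, -0.0182, 0.1535]
ee_rot: [-1.571, 0.0, -1.33]
force: [0.5, 1.1, -1.9]
width: 0.0115
```

Call:
move_arm(jaw=[1,1,1], offset=[[0,0.001,0],[0,0.001,0],[0,0,0]], roll=[0,0,0])

```text
t: 24.45
eef_pos: [0.5778, -0.0182, 0.1522]
ee_rot: [-1.57, -0.0, -1.329]
force: [-2.4, 0.5, 4.4]
width: 0.0117
```

It is seated: the upward reaction is 4.4 N at TCP z 0.1522, where 0.1525 was expected. I'll release.

Call:
move_arm(jaw=[0.5,0.5,0.5,0.5,0.5], offset=[[0,0,0],[0,0,0],[0,0,0],[0,0,0],[0,0,0]], roll=[0,0,0,0,0])

```text
t: 25.08
eef_pos: [0.5776, -0.0182, 0.1515]
ee_rot: [-1.571, -0.0, -1.33]
force: [-1.0, -0.5, -0.1]
width: 0.0436
```

```bash
python3 ov.py pics/p6.png
```

```text
[ 0.57762778 -0.01818363  0.15150907] -1.3295987660791173 25.075 0.04358668921577908 [-0.97374638 -0.47436961 -0.05145131] [-1.57086416e+00 -2.71971826e-05 -1.32959877e+00]
along -0.0007421406017233635 lat -0.00015499151021455273 seat-screw z -0.000990925720834479
```

View pics/p6.png

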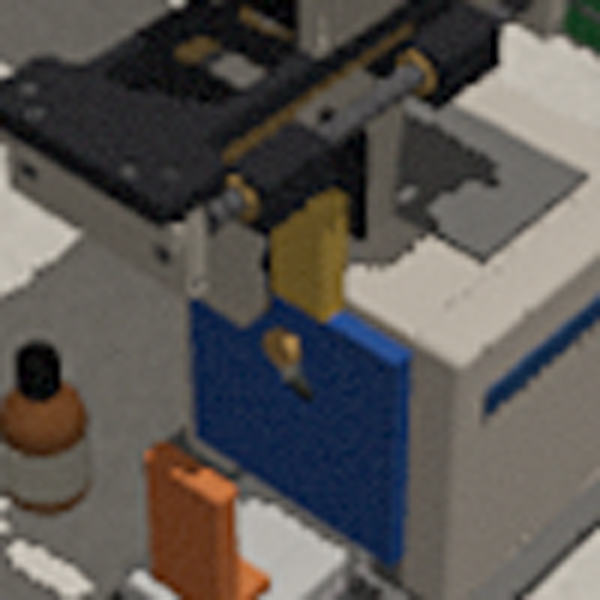

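The shield hangs on the screw. The head sits in front of the plate at the slot's upper end, with the wide hole below it. I'll withdraw straight up.

Call:
move_arm(jaw=[0.5,0.5,0.5,0.5,0.5], offset=[[0,-0.015,0],[0,-0.03,0],[0,-0.045,0],[0,-0.05,0],[0,-0.03,0]], roll=[0,0,0,0,0])

```text
t: 25.8
eef_pos: [0.5782, -0.0183, 0.3258]
ee_rot: [-1.566, -0.001, -1.329]
force: [0.4, -0.1, -0.1]
width: 0.0439
```

Call:
move_arm(jaw=[0.5,0.5,0.5,0.5,0.5], offset=[[0,0,-0.04],[0,0,-0.05],[0,0,-0.04],[0,0,0],[0,0,0]], roll=[0,0,0,0,0])

```text
t: 26.42
eef_pos: [0.4517, -0.0492, 0.3228]
ee_rot: [-1.569, -0.0, -1.329]
force: [-0.4, -0.2, 0.3]
width: 0.0439
```

```bash
python3 ov.py pics/p7.png
python3 - <<'E'
from h import *
f=arm.grab_frame("scene");cv2.imwrite("pics/p8.png",f["pixels"])
for th in ["keyhole_seat","shield_tab","push_tab"]:
  print(th,[(np.round(d["position"],4).tolist(),round(d["p"],2)) for d in arm.landmark_of(f,th)])
E
```

```text
[ 0.45173481 -0.04919017  0.32277007] -1.3294750783367908 26.425 0.04388437451911754 [-0.38871405 -0.15128033  0.28337803] [-1.56861816e+00 -5.38081016e-05 -1.32947508e+00]
along -0.0007788116854442302 lat 0.12950010841169093 seat-screw z 0.17027006868680172
keyhole_seat [([0.2524, -0.3507, 0.0794], 0.87), ([0.5595, -0.3879, 0.1127], 0.74), ([0.5817, -0.0189, 0.1165], 0.65)]
shield_tab [([0.5764, -0.0163, 0.1735], 0.77), ([0.2507, -0.3435, 0.1328], 0.77), ([0.5593, -0.3835, 0.1816], 0.71)]
push_tab [([0.5913, -0.0743, 0.0657], 0.84), ([0.5773, -0.016, 0.1736], 0.55), ([0.489, -0.0773, -0.0048], 0.49)]
```

View pics/p7.png

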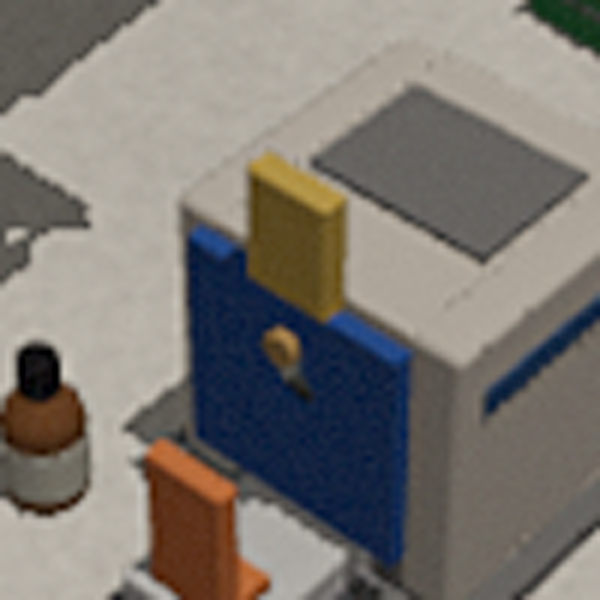

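View pics/p8.png

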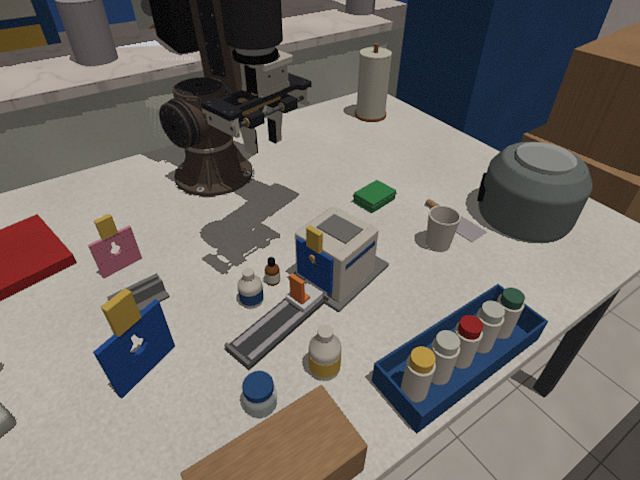

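The shield hangs fully down: its tab is at z 0.1735 (172 mm expected) and its seat at z 0.1165. The carriage is home, everything else is in place, and the arm is clear. I'll hand it in.

```bash
python3 -c "
from station import arm
print(arm.job_done())"
```

```text
the job is handed in; nothing more can be done
None
```

The job is done and handed in at about 27 s of the 64 s allowed; the hand-in gave no verdict.

- **Carriage:** I pushed the orange tab with closed fingers at about 15 N until it broke free. I then ran it on at 1–2 N and slowed to about 8 mm/s until it met the end stop with 16.5 N. The last check put the tab at (0.591, -0.074), against a predicted home of (0.592, -0.076).
- **Shield:** I took the smaller blue shield from its stand, put its keyhole over the brass head and lowered it until the shank bore on the slot's end (4.4 N upward). Then I let go and withdrew. The last check put its tab at z 0.1735 (0.172 expected) and its keyhole seat at z 0.1165 (0.118 expected), with the brass head in front of the plate at the top of the slot.
- **Everything else:** The last picture shows the bottles, the other things and both look-alike shields standing where they were, with the arm clear of everything.

One check was about 4 mm off: it put the shield's seat at x 0.582, against 0.577 for the screw. That is within the network's error, and the other checks and the picture agree the shield is seated.

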